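Shut the stone case and hold the loupe in focus over the stone

TASK

Leaving the loupe where it lies for now, press the open lid of the stone case down until it clicks past its catch and stays shut by itself. Then pick up the loupe by its handle and hold it level and still over the blue stone, its lens centred above the stone and at the height of the red collar on the case's post. Finish while holding it there in the gripper, neither loupe nor robot touching anything else; do not shift the collar, and leave the torch, the gem pot and the tweezers where they are.

Things in the scene. Friction and masses are not known exactly. Their poses are not given: they have to be found in the camera images.
- case: White stone case fixed to the table, 96 (x) by 84 (y) by 32 mm high, 40 mm with its lid shut. Origin: centre of its underside; z up, -x is its front (away from the hinge), roughly towards the robot. At x = 35, y = 65 mm in its frame an 8 mm steel post with the red collar rises to 159 mm above the table; the post's foot (x 18 to 48, y 40 to 76 mm) is 12 mm high.
- lid (a joint): Lid angle (rad): 0 = shut, grows as the front edge rises; starts at 0.5 to 0.85. White frame 93 by 84 by 8 mm, clear 44 mm window over the stone. Stays where left when well open; let go just short of shut, a weak spring lifts it to about 0.3. A ball catch resists in the last 0.12 rad (about 5 to 9 N at the pad); past about 0.05 it snaps to 0 and stays.
- lid_pad (a point): Centre of the top face of the black pad (16 by 40 by 2 mm) on the lid's front edge, the place to press. With the lid shut it is 36 mm in front of the case's origin (at x = -36 mm in the case's frame) and 42 mm above the table. Turns with the lid: its z is the lid's normal.
- lid_hinge (a point): Hinge axis of the lid at mid width: 45 mm behind the case's origin (x = +45 mm in the case's frame), 32 mm above the table. The axis runs along the case's y. The pad's centre is 81 mm in front of the axis and 10 mm above it when shut, and swings round it.
- stone (a point): The blue cut stone, 16 mm across, fixed on a black pad inside the case under the lid's window; this point is its middle, over the case's origin, 28 mm above the table. The place above which the lens is to be held.
- focus_mark (a point): Centre of the red collar (20 mm across, 8 mm high) on the case's post. Its mid height marks the focal height: 85 to 125 mm above the table, different each time. Held on its post by about 4 N of friction; must not be shifted.
- loupe: Loupe lying flat and loose on the table, all of it 18 mm high, about 120 g: a round dark lens ring 56 mm across and a straight black handle 16 mm wide from 26 to 116 mm from the lens centre, along the loupe's -x. Origin: under the lens centre, on the table; z up. The lens plane is level when z is upright.
- lens (a point): Centre of the loupe's lens, 9 mm above the loupe's origin (mid-thickness).
- loupe_grip (a point): Middle of the handle's height close to the loupe's balance point, 60 mm from the lens centre along the loupe's -x, 9 mm above its underside; the handle is 16 mm wide there (along the loupe's y), with straight sides 18 mm high.
- torch: Bystander: black pocket torch standing upright, 34 mm across at its head, 92 mm high, loose. Origin: centre of its foot.
- gem_pot: Bystander: small closed pot with a blue cap, 38 mm across, 28 mm high, loose. Origin: centre of its underside.
- tweezers: Bystander: steel tweezers lying flat, about 140 mm long along its x, 12 mm wide, 8 mm high, loose. Origin: near the middle, on the table.
There are look-alikes about, which are no part of the job. Several things have the shape of the case; the one meant has the colours described above.

How it is judged:
By the outcome, as a careful person would: the job done as asked, in the order asked, and still so for the second after the job is handed in, while the arm keeps its last pose, push and grip.
It also fails if it takes over 50 s, if anything falls off the work surface, if the arm or the gripper's body presses on something with over 40 N, if the wrist force passes 120 N, or if a joint passes its speed limit or range.

ROBOT

A 6-joint arm with a two-finger parallel gripper is mounted at the origin on the work surface. World frame = base frame: x ahead of the robot, y to its left, z up, the work surface at z = 0. Lengths are in m, angles in rad, forces in N, time in s.
With the tool pointing down it reaches from about 0.375 to 0.975 m from the base axis. Payload 3.8 kg.
Tool frame: the origin (TCP) lies on the mounting face of the last link; the fingertips stand 173 mm ahead of it and the grasp point (between the pads) lies 155 mm ahead of it (bot.hold_point_z is the distance from the TCP to the grasp point, in m); z points along the fingers, y is the line along which they close (so a half turn about z gives the same grasp; the last joint's range is limited). The gripper opens to 85 mm and grips with 20 to 120 N. Pads are 22 mm wide; open, the fingers measure 114 mm over their backs; the gripper's body (76 mm by 85 mm) begins 54 mm behind the grasp point. The pads swing forward as they close: fully open they stand 13 mm farther back than shut.
Start: joints at [1.097, 0.264, 1.604, -0, 1.274, -0.037], TCP at [0.286, 0.612, 0.405] pointing down, gripper open.
Joint ranges: [-2.63, 2.63], [-0.94, 2.18], [0.31, 2.57], [-1.31, 4.45], [0, 2.66], [-2.55, 2.55]. Speed limits (rad/s): [2.57, 2.57, 3.14, 3.14, 3.14, 3.14].

INTERFACE

Orientations are given as a rotation vector (axis times angle).
In Python, from workcell import bot, optics gives the robot as it stands.
- The arm moves only by the shell command python3 -m jog 'ROWS' [OPENING] [FORCE]. ROWS is JSON, a list of rows, each an object of numbers: "dx", "dy", "dz": the shift along the tool's x, y, z in mm; "ax", "ay", "az": the turn, a rotation vector about the tool's x, y, z in degrees. A call has 1 to 20 rows; each row shifts and turns the commanded pose from where the row before left it, along the tool's axes as they then stand; what a row does not reach is not made up. A row lasts 1/12 s, in which the tool goes at most 41.7 mm and 7.16 degrees, less where a joint would pass 70% of its speed; a pose out of reach is approached as far as the arm can. A call with a gripper value outside its range is refused whole. OPENING is the opening, from 0 (shut) to 1 (fully open), set as the call begins (- or left out, the last holds). The fingers move at their own pace and stop on an object; FORCE is the grip in N (left out, the last holds). Time passes only in rows, so rows that do not move let the fingers close. It gives the time, the measured TCP pose, the force, the opening and the grip force at its end, in the units of the state.
- bot.read_state(): the state, without advancing time (a new reading comes with each control period).
- optics.read_camera(name): name is "scene" or "side" or "wrist"; returns a dict with "img" (384x512x3 uint8, red, green, blue), "vertical_fov" (degrees; the focal length in pixels is half the picture's height over the tangent of half this angle, whatever the lens; pixels are square), "cx", "cy" (the principal point, pixels), "k1" (the pictures are not rectified: a ray, as slopes to the right and down, at radius r is drawn at 1 + k1 r^2 times it, then the intrinsics apply), "R" (3x3) and "t" (3): a world point X has camera coordinates R X + t; the wrist camera has in their place "tool_from_camera" (4x4, takes a point from camera to tool coordinates, whose origin is the TCP and whose axes are the flange's). Camera axes: x right, y down, z forward; pixel columns grow to the right and rows downward; lengths in m; the calibration is good to about 2 mm. A picture is of the moment at which its call begins: read the wrist's pose just before it. There is no depth.
- bot.finish_job(): hands the job in; it is judged then, once.
The state is a dict: "time": time; "q": joint angles; "joint_vel": joint speeds; "joint_torque": joint torques, N m; "tool_pos": TCP position; "tcp_rot": TCP orientation; "wrist_force": force on the tool from outside, world axes, zero at the start; "torque": the same for the moment, N m; "width": opening from 0.0 (shut) to 1.0 (fully open); "grip_force": force on a finger pad.
Only numpy, scipy, OpenCV 4.12 (cv2) and the standard library are available. Lean on these libraries where they do the work, as an engineer would, in place of code of your own. Each camera call takes 0.05 s, during which the arm holds its last target. There are 200 camera calls.

## Working session

There is one attempt and no reset: what is moved stays moved. The work goes in short steps, Python scripts to look and compute and a shell command to move; the robot and the scene stay as the last step left them, time stands still between calls to the robot, and variables do not carry over. Pictures are saved under pics/ and viewed, at most 10 in all, crops included, and the job is handed in when it is done.

```bash
mkdir -p pics; ls
python3 - <<'E'
from workcell import bot, optics
import cv2,numpy as np
print(bot.read_state())
for n in ["scene","side"]:
    c=optics.read_camera(n); cv2.imwrite(f"pics/{n}0.png",c["img"][...,::-1])
    print(n,{k:v for k,v in c.items() if k!="img"})
    np.save(f"{n}0.npy",c,allow_pickle=True)
E
```

```text
pics
{'time': 0.0, 'q': array([ 1.09706860e+00,  2.64756492e-01,  1.60540356e+00,  6.16071699e-06,
        1.27369769e+00, -3.69038333e-02]), 'joint_vel': array([ 0.00165117,  0.00115998, -0.00105866,  0.0016791 , -0.00078513,
        0.00054209]), 'joint_torque': array([ 6.88624532e-04, -5.15119100e+01, -3.67315757e+01, -2.35722555e-04,
        1.32766124e-02,  1.43649896e-05]), 'tool_pos': array([0.28541001, 0.61130177, 0.40334338]), 'tcp_rot': array([-0.68059613, -3.06639067,  0.00343967]), 'wrist_force': array([ 0.22224074, -0.00993155, -0.4924461 ]), 'torque': array([ 0.0087299 ,  0.05590435, -0.02657704]), 'grip_force': 0.0, 'width': 0.9975932326152811}
scene {'vertical_fov': 56.77574774887726, 'cx': 257.17323855731325, 'cy': 191.28004443397816, 'k1': -0.009768026372511363, 'R': array([[ 0.83609866,  0.54851678,  0.00826866],
       [ 0.47710945, -0.71964877, -0.50445239],
       [-0.27075007,  0.42571703, -0.86339991]]), 't': array([-0.43214269, -0.30926795,  1.1174315 ])}
side {'vertical_fov': 43.22798128747851, 'cx': 263.3191711453277, 'cy': 193.48169873228306, 'k1': 0.026908060084441687, 'R': array([[-9.72716254e-01, -2.31996450e-01,  8.58145461e-04],
       [-1.33920210e-01,  5.58473423e-01, -8.18640833e-01],
       [ 1.89442516e-01, -7.96420167e-01, -5.74305189e-01]]), 't': array([0.55838537, 0.18597905, 0.92623568])}
```

View pics/scene0.png

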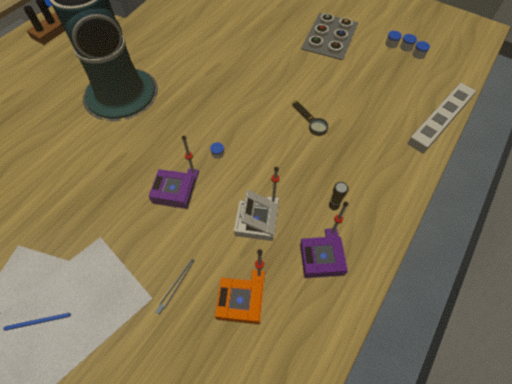

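View pics/side0.png

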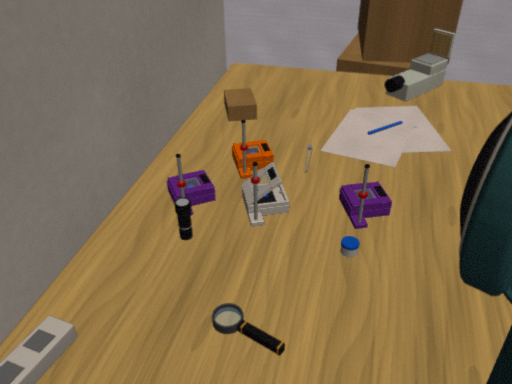

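The white case is at scene (257,215) and side (265,195). Its red collar is at scene (275,178) and side (255,181). There are two purple look-alikes and one orange one; only this case is white, as described. The loupe's lens is at scene (318,127) and side (228,319). The torch is at (338,195), the pot at (217,150) and the tweezers at (175,287). I'll enlarge the case and loupe next.

```bash
cat > h.py <<'E'
import numpy as np,cv2
from scipy.spatial.transform import Rotation as Ro
def load(f): return np.load(f,allow_pickle=True).item()
def foc(c): return c["img"].shape[0]/2/np.tan(np.radians(c["vertical_fov"])/2)
def proj(c,X,R=None,t=None):
    R=c["R"] if R is None else R; t=c["t"] if t is None else t
    p=np.atleast_2d(X)@R.T+t; s=p[:,:2]/p[:,2:]
    s=s*(1+c["k1"]*(s**2).sum(1,keepdims=True))
    return s*foc(c)+[c["cx"],c["cy"]]
def ray(c,uv,R=None,t=None):
    R=c["R"] if R is None else R; t=c["t"] if t is None else t
    d=(np.array(uv,float)-[c["cx"],c["cy"]])/foc(c); s=d.copy()
    for _ in range(10): s=d/(1+c["k1"]*(s@s))
    v=R.T@np.array([s[0],s[1],1]); return -R.T@t, v/np.linalg.norm(v)
def atz(c,uv,z,**k):
    o,v=ray(c,uv,**k); return o+v*(z-o[2])/v[2]
def tri(rays):
    A=sum(np.eye(3)-np.outer(v,v) for o,v in rays); b=sum((np.eye(3)-np.outer(v,v))@o for o,v in rays)
    return np.linalg.solve(A,b)
E
python3 - <<'E'
from h import *
a=load("scene0.npy");b=load("side0.npy")
print("collar",tri([ray(a,(275,178)),ray(b,(255,181))]),"lens",atz(a,(318,127),.014),atz(b,(228,319),.014))
print("tail",atz(a,(295,103),.014),atz(b,(281,350),.014))
print("torch",atz(a,(335,206),0),atz(b,(185,237),0),"pot",atz(a,(217,150),.028),"tw",atz(a,(193,262),.005),atz(a,(158,311),.005))
def cr(c,x,y,w,h): return cv2.resize(c["img"][y:y+h,x:x+w],(400,300),interpolation=cv2.INTER_CUBIC)
I=np.vstack([np.hstack([cr(a,210,155,100,75+0),cr(b,205,155,100,75)]),np.hstack([cr(a,270,90,80,60),cr(b,200,295,100,75)])])
cv2.imwrite("pics/crop1.png",I[...,::-1])
E
```

```text
collar [ 0.60782255 -0.06499376  0.11570352] lens [0.58983607 0.2120919  0.014     ] [0.58479459 0.22215533 0.014     ]
tail [0.48614589 0.25699395 0.014     ] [0.48123879 0.26383948 0.014     ]
torch [0.74906867 0.01384302 0.        ] [0.74557335 0.01531036 0.        ] pot [ 0.40179793 -0.02577662  0.028     ] tw [ 0.5380736  -0.30801105  0.005     ] [ 0.54372704 -0.43836245  0.005     ]
```

View pics/crop1.png

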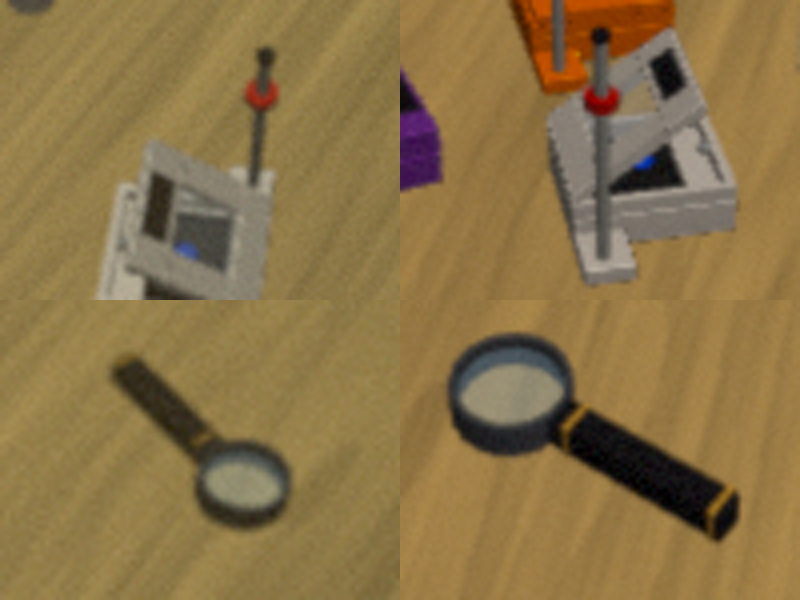

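The case really is white and its lid is open. The lid's black pad is at scene (249.5,207) and side (272,173), and the collar at scene (275.3,178.5) and side (255.5,180.3). The loupe has a black handle and a dark ring. I'll fit the case model to the corners I picked.

```bash
cat > fit.py <<'E'
from h import *
from scipy.optimize import least_squares
a=load("scene0.npy");b=load("side0.npy")
# (cam, uv, kind, point mm)
P=[(b,(255,163.3),'c',(35,65,158)),(b,(255.5,180.2),'k',None),(b,(251.8,225.7),'c',(48,76,0)),(b,(263.7,224.2),'c',(18,76,0)),
(b,(289,203.3),'c',(-48,42,32)),(b,(288.7,212),'c',(-48,42,0)),(b,(272.5,162.5),'l',(-93,-42,8)),(b,(281.5,181.7),'l',(-93,42,8)),(b,(271.7,173.2),'l',(-81,0,10)),
(a,(276.2,168.7),'c',(35,65,158)),(a,(275.2,178.5),'k',None),(a,(247.5,190),'l',(-93,42,8)),(a,(249.5,206.7),'l',(-81,0,10)),(a,(239.5,201.7),'c',(-48,42,32))]
def world(p,kind,m):
    x,y,yaw,lid,kz=p; c,s=np.cos(yaw),np.sin(yaw)
    if kind=='k': m=(35,65,kz*1000)
    if kind=='l':
        C,S=np.cos(lid),np.sin(lid); m=(45+C*m[0]+S*m[2],m[1],32-S*m[0]+C*m[2])
    m=np.array(m)/1000; return np.array([x+c*m[0]-s*m[1],y+s*m[0]+c*m[1],m[2]])
def res(p): return np.concatenate([proj(q[0],world(p,q[2],q[3]))[0]-q[1] for q in P])
if __name__=="__main__":
    s=least_squares(res,[.57,-.13,0,.7,.115],loss='soft_l1'); print(s.x.round(4)); print(res(s.x).reshape(-1,2).round(1).tolist())
    for k,m in (('l',(-81,0,10)),('c',(0,0,28)),('c',(-36,0,42)),('k',None)): print(k,world(s.x,k,m).round(4))
E
python3 fit.py
python3 - <<'E'
from h import *
a=load("scene0.npy");b=load("side0.npy")
L=tri([ray(a,(318.4,126)),ray(b,(227.7,318.5))]);T=tri([ray(a,(295.4,103.3)),ray(b,(281,347.5))])
print(L,T,np.linalg.norm(L-T),np.degrees(np.arctan2(*(L-T)[1::-1])))
from workcell import bot
s=bot.read_state(); print(Ro.from_rotvec(s["tcp_rot"]).as_matrix().round(3))
E
```

```text
[ 0.6053 -0.1409  0.4519  0.5807  0.1165]
[[-0.2, 0.1], [-0.5, -0.1], [-1.1, 1.2], [0.1, 0.9], [-0.2, -2.1], [-0.4, 0.3], [-0.3, -0.6], [-0.5, -0.5], [0.0, 0.5], [-0.5, -0.1], [-0.5, 0.1], [-1.1, -0.2], [-0.9, 0.2], [-0.4, -1.1]]
l [ 0.5898 -0.1484  0.0848]
c [ 0.6053 -0.1409  0.028 ]
c [ 0.5729 -0.1566  0.042 ]
k [ 0.6084 -0.0671  0.1165]
[0.58733794 0.21871026 0.0106132 ] [0.48463357 0.25818015 0.01170646] 0.11003297385038156 -21.02205746982447
[[-0.906  0.423 -0.001]
 [ 0.423  0.906 -0.002]
 [ 0.    -0.002 -1.   ]]
```

```bash
cat > go.py <<'E'
# go.py x y z off yawdeg : shift (mm, current tool axes) to put point 'off' m ahead of TCP at xyz; then az to bring tool y to yaw, upright
import sys; from h import *; from workcell import bot
x,y,z,off,yaw=map(float,sys.argv[1:6]); s=bot.read_state()
R=Ro.from_rotvec(s["tcp_rot"]).as_matrix(); yw=np.radians(yaw)
if np.dot(R[:2,1],[np.cos(yw),np.sin(yw)])<0: yw+=np.pi
Y=np.array([np.cos(yw),np.sin(yw),0]);Z=np.array([0,0,-1.]);G=np.c_[np.cross(Y,Z),Y,Z]
t=np.array([x,y,z])-off*Z
print("t",round(s["time"],2),"shift",(R.T@(t-s["tool_pos"])*1000).round(1),"turn",np.degrees(Ro.from_matrix(R.T@G).as_rotvec()).round(2),"dist",round(1000*np.linalg.norm(t-s["tool_pos"])),"q",s["q"].round(2),"F",s["wrist_force"].round(1),"tip",(s["tool_pos"]+R[:,2]*off).round(4))
E
python3 go.py .589 -.149 .232 .173 25.9
```

```text
t 0.1 shift [-5.967e+02 -5.606e+02 -4.000e-01] turn [-0.11  0.04 39.08] dist 819 q [ 1.1   0.26  1.61  0.    1.27 -0.04] F [-0.6 -0.1 -1.1] tip [0.2852 0.611  0.2305]
```

```bash
python3 -m jog '[{"dx":-24,"dy":-22},{"dx":-30,"dy":-28},{"dx":-30,"dy":-28},{"dx":-30,"dy":-28},{"dx":-30,"dy":-28},{"dx":-30,"dy":-28},{"dx":-30,"dy":-28},{"dx":-30,"dy":-28},{"dx":-30,"dy":-28},{"dx":-30,"dy":-28},{"dx":-30,"dy":-28},{"dx":-30,"dy":-28},{"dx":-30,"dy":-28},{"dx":-30,"dy":-28},{"dx":-30,"dy":-28},{"dx":-30,"dy":-28},{"dx":-30,"dy":-28},{"dx":-30,"dy":-28},{"dx":-30,"dy":-28},{"dx":-24,"dy":-24}]' 0
python3 -m jog '[{"az":6.5},{"az":6.5},{"az":6.5},{"az":6.5},{"az":6.5},{"az":6.5},{},{}]'
python3 go.py .589 -.149 .11 .173 25.9
python3 - <<'E'
from h import *; from workcell import bot,optics
s=bot.read_state(); c=optics.read_camera("wrist"); c["s"]=s; np.save("w1.npy",c,allow_pickle=True); cv2.imwrite("pics/w1.png",c["img"][...,::-1]); print(c["tool_from_camera"],c["vertical_fov"],c["cx"],c["cy"],c["k1"])
E
```

```text
t 0.1 shift [-596.7 -560.3  121.6] turn [-0.11  0.04 39.08] dist 828 q [ 1.1   0.26  1.61  0.    1.27 -0.04] F [-0.6 -0.1 -1.1] tip [0.2852 0.611  0.2305]
[[-3.87221425e-04 -9.54794788e-01 -2.97265476e-01  7.59180414e-02]
 [ 9.99999384e-01 -6.78950190e-04  8.78127253e-04 -5.07353045e-05]
 [-1.04025978e-03 -2.97264953e-01  9.54794463e-01  3.17018458e-02]
 [ 0.00000000e+00  0.00000000e+00  0.00000000e+00  1.00000000e+00]] 61.2162942439949 256.62049537654525 192.96048624050408 -0.008815130479478036invalid input
invalid input
```

View pics/w1.png

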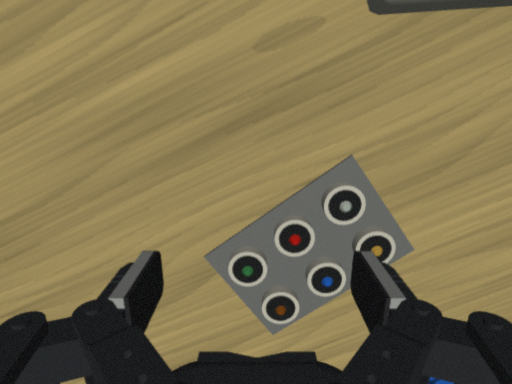

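The wrist picture shows the sample tray below the start pose, so the arm has not moved because both rows were refused. I'll test the row format.

```bash
python3 -m jog '[{"dx":-24,"dy":-22,"dz":0,"ax":0,"ay":0,"az":0}]' 0; python3 -m jog '[{"dx":-30,"dy":-28}]'; python3 -m jog -h | head -20
```

```text
time: 0.23
tool_pos: [0.2964, 0.5843, 0.4037]
tcp_rot: [-0.675, -3.066, -0.003]
wrist_force: [0.5, -0.2, 0.6]
width: 0.879
grip_force: 0.0invalid input
invalid input: not JSON, or not a number
```

```bash
python3 -m jog '[{"dx":-30,"dy":-28,"dz":0,"ax":0,"ay":0,"az":0},{"dx":-30,"dy":-28,"dz":0,"ax":0,"ay":0,"az":0},{"dx":-30,"dy":-28,"dz":0,"ax":0,"ay":0,"az":0},{"dx":-30,"dy":-28,"dz":0,"ax":0,"ay":0,"az":0},{"dx":-30,"dy":-28,"dz":0,"ax":0,"ay":0,"az":0},{"dx":-30,"dy":-28,"dz":0,"ax":0,"ay":0,"az":0},{"dx":-30,"dy":-28,"dz":0,"ax":0,"ay":0,"az":0},{"dx":-30,"dy":-28,"dz":0,"ax":0,"ay":0,"az":0},{"dx":-30,"dy":-28,"dz":0,"ax":0,"ay":0,"az":0},{"dx":-30,"dy":-28,"dz":0,"ax":0,"ay":0,"az":0},{"dx":-30,"dy":-28,"dz":0,"ax":0,"ay":0,"az":0},{"dx":-30,"dy":-28,"dz":0,"ax":0,"ay":0,"az":0},{"dx":-30,"dy":-28,"dz":0,"ax":0,"ay":0,"az":0},{"dx":-30,"dy":-28,"dz":0,"ax":0,"ay":0,"az":0},{"dx":-30,"dy":-28,"dz":0,"ax":0,"ay":0,"az":0},{"dx":-30,"dy":-28,"dz":0,"ax":0,"ay":0,"az":0},{"dx":-30,"dy":-28,"dz":0,"ax":0,"ay":0,"az":0},{"dx":-30,"dy":-28,"dz":0,"ax":0,"ay":0,"az":0},{"dx":-30,"dy":-28,"dz":0,"ax":0,"ay":0,"az":0}]'
python3 -m jog '[{"dx":0,"dy":0,"dz":0,"ax":0,"ay":0,"az":6.5},{"dx":0,"dy":0,"dz":0,"ax":0,"ay":0,"az":6.5},{"dx":0,"dy":0,"dz":0,"ax":0,"ay":0,"az":6.5},{"dx":0,"dy":0,"dz":0,"ax":0,"ay":0,"az":6.5},{"dx":0,"dy":0,"dz":0,"ax":0,"ay":0,"az":6.5},{"dx":0,"dy":0,"dz":0,"ax":0,"ay":0,"az":6.5},{"dx":0,"dy":0,"dz":0,"ax":0,"ay":0,"az":0},{"dx":0,"dy":0,"dz":0,"ax":0,"ay":0,"az":0}]'
python3 go.py .589 -.149 .11 .173 25.9
python3 - <<'E'
from h import *; from workcell import bot,optics
s=bot.read_state(); c=optics.read_camera("wrist"); c["s"]=s; np.save("w2.npy",c,allow_pickle=True); cv2.imwrite("pics/w2.png",c["img"][...,::-1])
E
```

```text
time: 1.82
tool_pos: [0.5896, -0.1438, 0.4044]
tcp_rot: [-0.681, -3.066, -0.0]
wrist_force: [-0.1, 0.1, -0.3]
width: 0.003
grip_force: 0.0
time: 2.48
tool_pos: [0.5893, -0.1416, 0.4043]
tcp_rot: [-1.661, -2.666, 0.0]
wrist_force: [0.8, -0.3, 0.5]
width: -0.001
grip_force: 0.0
t 2.48 shift [ -6.5  -3.5 121.3] turn [-0.03 -0.03  0.25] dist 122 q [-0.28  0.14  1.76  0.    1.25 -0.73] F [ 0.8 -0.3  0.5] tip [ 0.5892 -0.1416  0.2313]
```

View pics/w2.png

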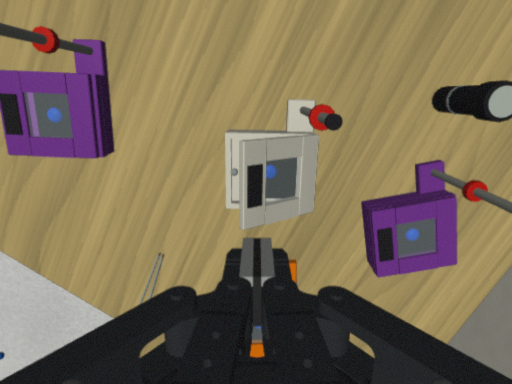

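The wrist view is over the white case. The pad is at (255,186), the collar at (323,118), the base's front corners at (226,131) and (227,208), and the lid's front corners at (241,140) and (241,227). I'll add these to the fit.

```bash
cat >> h.py <<'E'
def wrist(f):
    c=load(f); M=np.eye(4); M[:3,:3]=Ro.from_rotvec(c["s"]["tcp_rot"]).as_matrix(); M[:3,3]=c["s"]["tool_pos"]
    W=np.linalg.inv(M@np.array(c["tool_from_camera"])); c["R"],c["t"]=W[:3,:3],W[:3,3]; return c
E
cat > fit2.py <<'E'
import fit; from h import *
w=wrist("w2.npy")
fit.P+=[(w,(255,186),'l',(-81,0,10)),(w,(323,118),'k',None),(w,(335,121.5),'c',(35,65,159)),(w,(226,131),'c',(-48,42,32)),(w,(227,208),'c',(-48,-42,32)),
(w,(290,99),'c',(18,76,12)),(w,(313,99),'c',(48,76,12)),(w,(241,140),'l',(-93,42,8)),(w,(241,227),'l',(-93,-42,8)),(w,(316,205),'l',(0,-42,8))]
s=fit.least_squares(fit.res,[.605,-.141,.45,.58,.1165],loss='soft_l1'); print(s.x.round(4)); print(fit.res(s.x).reshape(-1,2).round(1).tolist())
for th in (s.x[3],.4,.25,.1,0): 
    p=s.x.copy();p[3]=th; print(round(th,2),fit.world(p,'l',(-81,0,10)).round(4))
np.save("case.npy",s.x)
E
python3 fit2.py
```

```text
[ 0.6056 -0.1406  0.445   0.5716  0.1172]
[[-0.6, 0.1], [-1.0, -0.4], [-1.5, 1.2], [-0.3, 1.0], [-0.5, -2.0], [-0.6, 0.5], [-0.1, -0.3], [-0.6, -0.1], [0.1, 0.7], [-0.1, -0.1], [-0.1, -0.0], [-1.0, -0.2], [-0.9, 0.2], [-0.1, -1.2], [-1.2, -0.8], [-0.2, -1.7], [0.4, -0.6], [-0.6, 1.3], [-0.3, 0.4], [-1.6, -0.4], [3.5, -0.0], [0.3, 0.2], [0.6, 2.1], [-1.1, 6.4]]
0.57 [ 0.5896 -0.1482  0.0842]
0.4 [ 0.5824 -0.1517  0.0728]
0.25 [ 0.5776 -0.154   0.0617]
0.1 [ 0.5744 -0.1555  0.05  ]
0 [ 0.5731 -0.1561  0.042 ]
```

```bash
python3 -m jog '[{"dx":-3,"dy":-1,"dz":25,"ax":0,"ay":0,"az":0},{"dx":-3,"dy":-1,"dz":30,"ax":0,"ay":0,"az":0},{"dx":-1,"dy":-1,"dz":30,"ax":0,"ay":0,"az":0},{"dx":0,"dy":0,"dz":25,"ax":0,"ay":0,"az":0},{"dx":0,"dy":0,"dz":13,"ax":0,"ay":0,"az":0},{"dx":0,"dy":0,"dz":0,"ax":0,"ay":0,"az":0},{"dx":0,"dy":0,"dz":0,"ax":0,"ay":0,"az":0}]'; echo; python3 go.py .573 -.156 .042 .173 25.5
```

```text
time: 3.12
tool_pos: [0.5898, -0.1492, 0.2814]
tcp_rot: [-1.663, -2.664, 0.001]
wrist_force: [-0.1, 0.3, 0.6]
width: -0.003
grip_force: 0.0

t 3.12 shift [  1.2 -18.   66.5] turn [-0.05 -0.05  0.53] dist 69 q [-0.29  0.24  1.87 -0.    1.03 -0.74] F [-0.1  0.3  0.6] tip [ 0.5896 -0.1491  0.1084]
```

```bash
python3 -m jog '[{"dx":0,"dy":0,"dz":10,"ax":0,"ay":0,"az":0},{"dx":0,"dy":0,"dz":10,"ax":0,"ay":0,"az":0},{"dx":0,"dy":-4,"dz":6,"ax":0,"ay":0,"az":0},{"dx":0,"dy":-4,"dz":6,"ax":0,"ay":0,"az":0},{"dx":0,"dy":-3,"dz":6,"ax":0,"ay":0,"az":0},{"dx":0,"dy":-2,"dz":5,"ax":0,"ay":0,"az":0},{"dx":0,"dy":-2,"dz":6,"ax":0,"ay":0,"az":0},{"dx":0,"dy":-2,"dz":6,"ax":0,"ay":0,"az":0},{"dx":0,"dy":-1,"dz":5,"ax":0,"ay":0,"az":0},{"dx":0,"dy":0,"dz":0,"ax":0,"ay":0,"az":0},{"dx":0,"dy":0,"dz":0,"ax":0,"ay":0,"az":0}]'; echo; python3 go.py .573 -.156 .042 .173 25.5
python3 -m jog '[{"dx":0,"dy":0,"dz":2,"ax":0,"ay":0,"az":0},{"dx":0,"dy":0,"dz":2,"ax":0,"ay":0,"az":0},{"dx":0,"dy":0,"dz":0,"ax":0,"ay":0,"az":0},{"dx":0,"dy":0,"dz":0,"ax":0,"ay":0,"az":0}]'; echo; python3 go.py .573 -.156 .042 .173 25.5
```

```text
time: 4.03
tool_pos: [0.5733, -0.1571, 0.2211]
tcp_rot: [-1.665, -2.663, 0.0]
wrist_force: [0.0, 0.6, 0.8]
width: 0.006
grip_force: 0.0

t 4.03 shift [1.1 0.2 6.1] turn [-0.04 -0.04  0.47] dist 6 q [-0.31  0.29  1.94 -0.    0.91 -0.76] F [0.  0.6 0.8] tip [ 0.5731 -0.1571  0.0481]
time: 4.37
tool_pos: [0.5736, -0.1571, 0.2175]
tcp_rot: [-1.665, -2.664, 0.0]
wrist_force: [0.4, -0.6, 1.0]
width: 0.001
grip_force: 0.0

t 4.37 shift [ 1.2 -0.   2.5] turn [-0.01 -0.01  0.48] dist 3 q [-0.31  0.3   1.94  0.    0.91 -0.76] F [ 0.4 -0.6  1. ] tip [ 0.5735 -0.1571  0.0445]
```

```bash
python3 -m jog '[{"dx":0,"dy":0,"dz":2,"ax":0,"ay":0,"az":0},{"dx":0,"dy":0,"dz":0,"ax":0,"ay":0,"az":0}]'; echo;python3 -m jog '[{"dx":0,"dy":0,"dz":1,"ax":0,"ay":0,"az":0},{"dx":0,"dy":0,"dz":0,"ax":0,"ay":0,"az":0}]'
python3 - <<'E'
from h import *; from workcell import bot,optics
I=[]
for n,(x,y) in (("scene",(205,150)),("side",(215,150))):
    c=optics.read_camera(n); np.save(n+"1.npy",c,allow_pickle=True); I.append(cv2.resize(c["img"][y:y+90,x:x+100],(400,360),interpolation=cv2.INTER_CUBIC))
cv2.imwrite("pics/p1.png",np.hstack(I)[...,::-1])
E
```

```text
time: 4.53
tool_pos: [0.5737, -0.1571, 0.2156]
tcp_rot: [1.665, 2.664, 0.0]
wrist_force: [0.0, 0.4, 0.2]
width: 0.001
grip_force: 0.1

time: 4.7
tool_pos: [0.5737, -0.1572, 0.2153]
tcp_rot: [1.665, 2.664, -0.0]
wrist_force: [-1.8, 0.1, 4.0]
width: 0.005
grip_force: 1.8
```

View pics/p1.png

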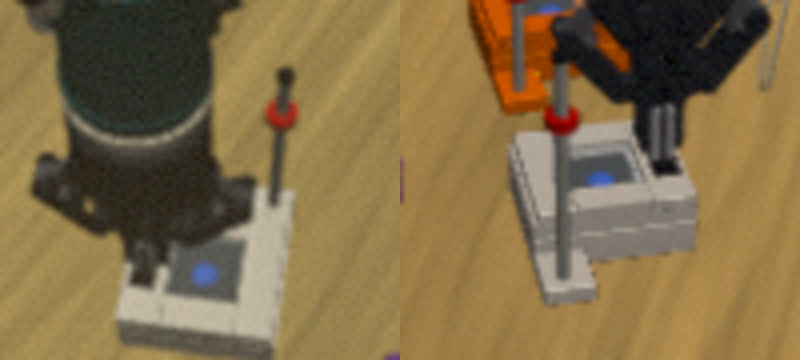

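The lid looks flat on the case: its top is flush in the side view around (600,140), and the stone shows through the window. The fingertips now rest on the pad at a tip height of 42 mm, which is where the pad sits when shut. I'll press a little more, then retreat and check that it stays shut.

```bash
python3 -m jog '[{"dx":0,"dy":0,"dz":1.5,"ax":0,"ay":0,"az":0},{"dx":0,"dy":0,"dz":0,"ax":0,"ay":0,"az":0}]'; echo; python3 -m jog '[{"dx":0,"dy":0,"dz":-15,"ax":0,"ay":0,"az":0},{"dx":0,"dy":0,"dz":-30,"ax":0,"ay":0,"az":0},{"dx":0,"dy":0,"dz":-35,"ax":0,"ay":0,"az":0},{"dx":0,"dy":0,"dz":-35,"ax":0,"ay":0,"az":0},{"dx":0,"dy":0,"dz":-35,"ax":0,"ay":0,"az":0},{"dx":0,"dy":0,"dz":-30,"ax":0,"ay":0,"az":0},{"dx":0,"dy":0,"dz":0,"ax":0,"ay":0,"az":0}]'; echo
python3 go.py .505 .235 .216 .155 69
python3 - <<'E'
from h import *; from workcell import bot,optics
I=[]
for n,(x,y) in (("scene",(205,150)),("side",(215,150))):
    c=optics.read_camera(n); np.save(n+"2.npy",c,allow_pickle=True); I.append(cv2.resize(c["img"][y:y+90,x:x+100],(400,360),interpolation=cv2.INTER_CUBIC))
s=bot.read_state(); c=optics.read_camera("wrist"); c["s"]=s; np.save("w3.npy",c,allow_pickle=True); I.append(cv2.resize(c["img"][60:270,170:370],(343,360)))
cv2.imwrite("pics/p2.png",cv2.resize(np.hstack(I),(800,252))[...,::-1])
E
```

```text
time: 4.97
tool_pos: [0.5738, -0.1573, 0.215]
tcp_rot: [1.665, 2.664, -0.0]
wrist_force: [-5.2, 1.4, 11.2]
width: 0.0
grip_force: 5.9

time: 5.55
tool_pos: [0.5757, -0.1578, 0.4015]
tcp_rot: [1.658, 2.653, 0.005]
wrist_force: [1.3, 0.2, 0.8]
width: 0.001
grip_force: 0.0

t 5.55 shift [384.4 108.2  28. ] turn [  0.33   0.73 -43.03] dist 400 q [-0.31  0.12  1.79 -0.    1.23 -0.76] F [1.3 0.2 0.8] tip [ 0.5777 -0.1585  0.2465]
```

View pics/p2.png

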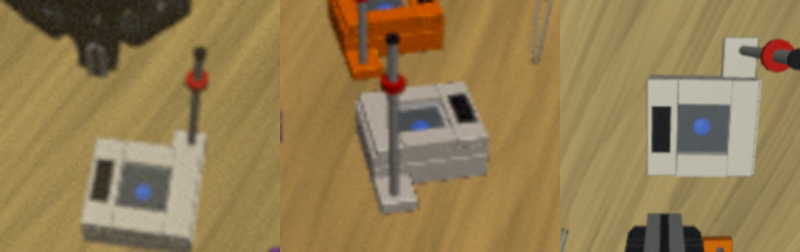

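The lid stays flat and shut with nothing touching it in all three views, and the collar is still in place. Next is the loupe.

```bash
python3 go.py .531 .240 .24 .155 69
python3 - <<'E'
from h import *; from scipy.ndimage import center_of_mass as com
def blob(c,box,col):
    x,y,w,h=box; I=c["img"][y:y+h,x:x+w].astype(int); r,g,b=I[...,0],I[...,1],I[...,2]
    m=(b>r+40)&(b>g+20) if col=='b' else (r>g+70)&(r>b+70)
    cy,cx=com(m); return (cx+x,cy+y),m.sum()
cs=[(load("scene2.npy"),(235,200,40,30)),(load("side2.npy"),(255,185,30,25)),(wrist("w3.npy"),(250,130,80,70))]
ck=[(load("scene2.npy"),(262,160,30,30)),(load("side2.npy"),(245,170,20,25)),(wrist("w3.npy"),(330,80,40,50))]
for n,L,c in (("stone",cs,'b'),("collar",ck,'r')):
    B=[blob(k,bx,c) for k,bx in L]; print(n,B)
    R=[ray(k,b[0]) for (k,_),b in zip(L,B)]
    print(tri(R),tri(R[:2]),tri(R[::2]),tri(R[1:]))
p=np.load("case.npy"); import fit; print(fit.world(p,'k',None))
E
```

```text
t 5.7 shift [375.6 135.8  -2.1] turn [ 1.000e-02  1.000e-02 -4.302e+01] dist 399 q [-0.31  0.12  1.8   0.    1.23 -0.76] F [ 0.4 -0.2 -0.7] tip [ 0.5735 -0.1571  0.2379]
stone [((np.float64(255.5), np.float64(218.0)), np.int64(26)), ((np.float64(264.6), np.float64(194.4)), np.int64(20)), ((np.float64(287.97206703910615), np.float64(165.1340782122905)), np.int64(179))]
[ 0.60424382 -0.14079435  0.0296722 ] [ 0.60430881 -0.14077164  0.02970425] [ 0.60408787 -0.1408341   0.02973017] [ 0.60435695 -0.14083128  0.02955486]
collar [((np.float64(274.92857142857144), np.float64(178.53571428571428)), np.int64(28)), ((np.float64(251.18604651162792), np.float64(176.47674418604652)), np.int64(86)), ((np.float64(349.0286458333333), np.float64(105.34895833333333)), np.int64(384))]
[ 0.61109758 -0.06875554  0.12207615] [ 0.61396022 -0.06992837  0.12357849] [ 0.60807639 -0.06716078  0.11586965] [ 0.61131439 -0.06783454  0.12282023]
[ 0.60923946 -0.06687236  0.11724099]
```

```bash
python3 -m jog '[{"dx":25.6,"dy":9,"dz":0,"ax":0,"ay":0,"az":0},{"dx":35,"dy":12.7,"dz":0,"ax":0,"ay":0,"az":0},{"dx":35,"dy":12.7,"dz":0,"ax":0,"ay":0,"az":0},{"dx":35,"dy":12.7,"dz":0,"ax":0,"ay":0,"az":0},{"dx":35,"dy":12.7,"dz":0,"ax":0,"ay":0,"az":0},{"dx":35,"dy":12.7,"dz":0,"ax":0,"ay":0,"az":0},{"dx":35,"dy":12.7,"dz":0,"ax":0,"ay":0,"az":0},{"dx":35,"dy":12.7,"dz":0,"ax":0,"ay":0,"az":0},{"dx":35,"dy":12.7,"dz":0,"ax":0,"ay":0,"az":0},{"dx":35,"dy":12.7,"dz":0,"ax":0,"ay":0,"az":0},{"dx":35,"dy":12.7,"dz":0,"ax":0,"ay":0,"az":0}]' 1; echo
python3 -m jog '[{"dx":0,"dy":0,"dz":10,"ax":0,"ay":0,"az":-6},{"dx":0,"dy":0,"dz":10,"ax":0,"ay":0,"az":-6},{"dx":0,"dy":0,"dz":10,"ax":0,"ay":0,"az":-6},{"dx":0,"dy":0,"dz":10,"ax":0,"ay":0,"az":-6},{"dx":0,"dy":0,"dz":10,"ax":0,"ay":0,"az":-6},{"dx":0,"dy":0,"dz":10,"ax":0,"ay":0,"az":-6},{"dx":0,"dy":0,"dz":10,"ax":0,"ay":0,"az":-7},{"dx":0,"dy":0,"dz":0,"ax":0,"ay":0,"az":0},{"dx":0,"dy":0,"dz":0,"ax":0,"ay":0,"az":0}]'; echo
python3 - <<'E'
from h import *; from workcell import bot,optics
s=bot.read_state(); c=optics.read_camera("wrist"); c["s"]=s; np.save("w4.npy",c,allow_pickle=True); cv2.imwrite("pics/w4.png",c["img"][...,::-1])
E
```

```text
time: 6.62
tool_pos: [0.5301, 0.2416, 0.3901]
tcp_rot: [-1.664, -2.662, 0.006]
wrist_force: [0.4, -0.4, -0.1]
width: 1.003
grip_force: 0.0

time: 7.37
tool_pos: [0.5303, 0.2396, 0.3202]
tcp_rot: [-0.577, -3.083, 0.005]
wrist_force: [0.2, -0.1, 0.3]
width: 1.0
grip_force: 0.0
```

View pics/w4.png

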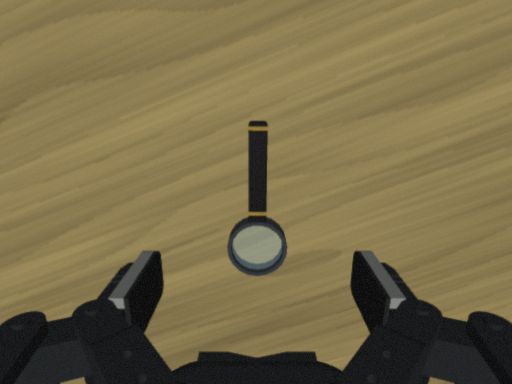

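The loupe handle runs straight up the wrist image, from the tail at (258,121) to the ring at (257.5,245), centred in x between the fingers. I'll measure it.

Run:
```python
from h import *
w=wrist("w4.npy"); I=w["img"].astype(int); g=I.sum(2)
m=(g<200)
rows=range(136,206,3)
pts=[]
for r in rows:
    x=np.where(m[r,235:282])[0]+235; pts.append(((x.min()+x.max())/2,r,x.max()-x.min()+1))
pts=np.array(pts); print(pts[::8])
W=np.array([atz(w,p[:2],.018) for p in pts]); u,s,vt=np.linalg.svd(W[:,:2]-W[:,:2].mean(0)); d=vt[0]*np.sign(vt[0,0])
print("dir",np.degrees(np.arctan2(d[1],d[0])),"pt",W[:,:2].mean(0),"resid mm",1000*s[1]/np.sqrt(len(W)))
col=np.where((g[100:140,258]<230))[0].min()+100; T=atz(w,(258,col),.018); print("tail row",col,T)
M=((g<330)&(I[...,2]>=I[...,0]-20))[205:290,215:300]; ys,xs=np.where(M); 
ring=(ys+205>222); print("ring x",xs[ring].min()+215,xs[ring].max()+215,"y max",ys.max()+205)
# predict the silhouette for candidate lens
t=T[:2]+d*.116; print("lens from tail",t)
for z in (0,.018):
    a=np.linspace(0,2*np.pi,200); C=np.c_[t[0]+.028*np.cos(a),t[1]+.028*np.sin(a),0*a+z]; q=proj(w,C); print(z,q.min(0),q.max(0))
G=t-d*.06; print("grip",G)
```

```text
[[258.  136.   19. ]
 [257.5 160.   18. ]
 [257.5 184.   18. ]]
dir -21.703818268887616 pt [0.51836013 0.24403641] resid mm 0.13937849284585405
tail row 121 [0.47953197 0.2595331  0.018     ]
ring x 228 286 y max 275
lens from tail [0.58730849 0.21663529]
0 [228.15157224 214.03405453] [285.5878727  266.45100936]
0.018 [226.46155487 221.16763665] [287.1979425  276.12507289]
grip [0.53156201 0.23882381]
```

```bash
python3 go.py .5314 .239 .003 .173 68.3
```

```text
t 7.42 shift [ -1.2  -0.2 145.5] turn [-0.13 -0.14  0.48] dist 145 q [ 0.38  0.16  1.89  0.    1.1  -0.82] F [ 0.2 -0.9  0.7] tip [0.5303 0.2396 0.1485]
```

```bash
python3 -m jog '[{"dx":-1,"dy":0,"dz":20,"ax":0,"ay":0,"az":0.5},{"dx":0,"dy":0,"dz":30,"ax":0,"ay":0,"az":0},{"dx":0,"dy":0,"dz":30,"ax":0,"ay":0,"az":0},{"dx":0,"dy":0,"dz":25,"ax":0,"ay":0,"az":0},{"dx":0,"dy":0,"dz":20,"ax":0,"ay":0,"az":0},{"dx":0,"dy":0,"dz":14,"ax":0,"ay":0,"az":0},{"dx":0,"dy":0,"dz":6,"ax":0,"ay":0,"az":0},{"dx":0,"dy":0,"dz":0,"ax":0,"ay":0,"az":0},{"dx":0,"dy":0,"dz":0,"ax":0,"ay":0,"az":0},{"dx":0,"dy":0,"dz":0,"ax":0,"ay":0,"az":0}]'; echo; python3 go.py .5314 .239 .003 .173 68.3
python3 -m jog '[{"dx":0,"dy":0,"dz":0,"ax":0,"ay":0,"az":0},{"dx":0,"dy":0,"dz":0,"ax":0,"ay":0,"az":0},{"dx":0,"dy":0,"dz":0,"ax":0,"ay":0,"az":0},{"dx":0,"dy":0,"dz":0,"ax":0,"ay":0,"az":0},{"dx":0,"dy":0,"dz":0,"ax":0,"ay":0,"az":0},{"dx":0,"dy":0,"dz":0,"ax":0,"ay":0,"az":0},{"dx":0,"dy":0,"dz":0,"ax":0,"ay":0,"az":0},{"dx":0,"dy":0,"dz":0,"ax":0,"ay":0,"az":0},{"dx":0,"dy":0,"dz":0,"ax":0,"ay":0,"az":0},{"dx":0,"dy":0,"dz":0,"ax":0,"ay":0,"az":0}]' 0 60; echo; python3 go.py .5314 .239 .003 .173 68.3
```

```text
time: 8.25
tool_pos: [0.5332, 0.2401, 0.1797]
tcp_rot: [0.587, 3.084, 0.002]
wrist_force: [0.1, 0.4, 0.1]
width: 1.001
grip_force: 0.0

t 8.25 shift [ 1.3 -1.7  3.7] turn [0.1  0.11 0.13] dist 4 q [ 0.38  0.33  1.98  0.    0.83 -0.81] F [0.1 0.4 0.1] tip [0.5336 0.2402 0.0067]
time: 9.08
tool_pos: [0.5325, 0.2398, 0.1786]
tcp_rot: [0.587, 3.086, 0.0]
wrist_force: [-1.2, -0.4, 4.5]
width: 0.167
grip_force: 61.4

t 9.08 shift [ 0.8 -1.2  2.6] turn [0.02 0.03 0.17] dist 3 q [ 0.38  0.33  1.98 -0.    0.83 -0.81] F [-1.2 -0.4  4.5] tip [0.5326 0.2398 0.0056]
```

```bash
python3 -m jog '[{"dx":0,"dy":0,"dz":-8,"ax":0,"ay":0,"az":0},{"dx":0,"dy":0,"dz":-15,"ax":0,"ay":0,"az":0},{"dx":0,"dy":0,"dz":-20,"ax":0,"ay":0,"az":0},{"dx":0,"dy":0,"dz":-25,"ax":0,"ay":0,"az":0},{"dx":0,"dy":0,"dz":-30,"ax":0,"ay":0,"az":0},{"dx":0,"dy":0,"dz":-30,"ax":0,"ay":0,"az":0},{"dx":0,"dy":0,"dz":-30,"ax":0,"ay":0,"az":0},{"dx":0,"dy":0,"dz":-30,"ax":0,"ay":0,"az":0},{"dx":0,"dy":0,"dz":-20,"ax":0,"ay":0,"az":0},{"dx":0,"dy":0,"dz":-12,"ax":0,"ay":0,"az":0},{"dx":0,"dy":0,"dz":0,"ax":0,"ay":0,"az":0},{"dx":0,"dy":0,"dz":0,"ax":0,"ay":0,"az":0}]'; echo
python3 - <<'E'
from h import *; from workcell import bot,optics
s=bot.read_state(); c=optics.read_camera("wrist"); c["s"]=s; np.save("w5.npy",c,allow_pickle=True)
b=optics.read_camera("side"); np.save("side5.npy",b,allow_pickle=True)
print(s["wrist_force"],s["width"],s["grip_force"])
R=Ro.from_rotvec(s["tcp_rot"]).as_matrix();p=proj(b,s["tool_pos"]+R@[-.06,0,.17])[0]; print(p)
x,y=(p-[90,60]).astype(int); x=max(x,0);y=max(y,0)
A=cv2.resize(c["img"][150:384,:],(450,206)); B=cv2.resize(b["img"][y:y+130,x:x+190],(570,390),interpolation=cv2.INTER_CUBIC)
print(x,y); I=np.zeros((600,570,3),np.uint8); I[:206,:450]=A; I[206:596]=B; cv2.imwrite("pics/p5.png",I[...,::-1])
E
```

```text
time: 10.08
tool_pos: [0.5321, 0.2397, 0.3978]
tcp_rot: [-0.587, -3.086, 0.0]
wrist_force: [0.2, -0.5, -1.4]
width: 0.168
grip_force: 60.7

[ 0.17154236 -0.45873217 -1.42163541] 0.16833841725483137 60.73158144950867
[221.20224006 221.45995222]
131 161
```

View pics/p5.png

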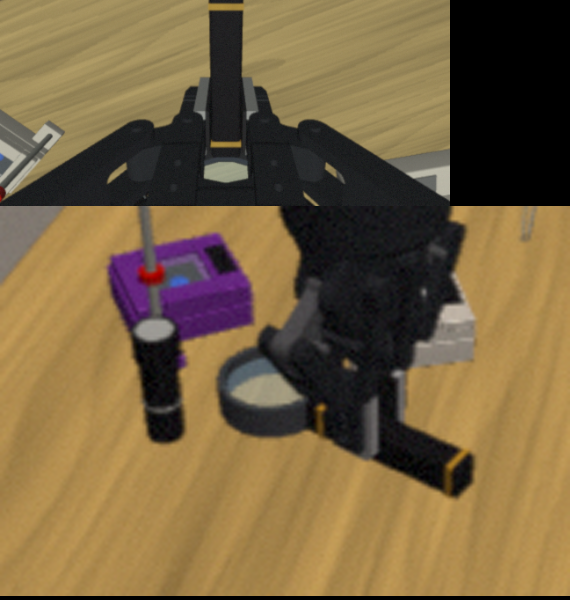

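The loupe is held by its handle and looks level. In the lower panel the ring is at (275,390), the tail at (460,470), and nothing else is touched. I'll check the clearances at the goal and the collar height.

```bash
python3 - <<'E'
from h import *; from scipy.ndimage import center_of_mass as com, label
S=[("scene0.npy",(262,160,30,30)),("side0.npy",(249,172,13,17)),("scene2.npy",(262,160,30,30)),("side2.npy",(249,172,13,17)),("w2.npy",(305,98,40,40)),("w3.npy",(330,80,40,50))]
R={}
for n,(x,y,w,h) in S:
    c=wrist(n) if n[0]=='w' else load(n); I=c["img"][y:y+h,x:x+w].astype(int); m=(I[...,0]>I[...,1]+60)&(abs(I[...,1]-I[...,2])<25); cy,cx=com(m); print(n,cx+x,cy+y,m.sum()); R[n]=ray(c,(cx+x,cy+y))
for k in (["scene0.npy","side0.npy"],["scene2.npy","side2.npy"],["scene0.npy","side0.npy","w2.npy"],["scene2.npy","side2.npy","w3.npy"],["w2.npy","w3.npy"]): print(k,tri([R[i] for i in k]).round(4))
a=load("scene0.npy");b=load("side0.npy")
print("purpleL collar",tri([ray(a,(188.5,156)),ray(b,(362.5,195))]),"post top z.159",atz(a,(184,138),.159),atz(b,(366,167),.159))
E
python3 go.py .5448 -.1408 .235 .173 90
```

```text
scene0.npy 274.84 178.68 25
side0.npy 255.11627906976744 179.88372093023256 43
scene2.npy 274.6 178.84 25
side2.npy 255.075 180.025 40
w2.npy 319.21321321321324 115.77177177177177 333
w3.npy 348.7814070351759 105.42964824120602 398
['scene0.npy', 'side0.npy'] [ 0.6085 -0.0675  0.1168]
['scene2.npy', 'side2.npy'] [ 0.6084 -0.0678  0.1163]
['scene0.npy', 'side0.npy', 'w2.npy'] [ 0.6079 -0.0675  0.1165]
['scene2.npy', 'side2.npy', 'w3.npy'] [ 0.608  -0.0678  0.116 ]
['w2.npy', 'w3.npy'] [ 0.6067 -0.0679  0.1178]
purpleL collar [ 0.38251371 -0.11178693  0.08429913] post top z.159 [ 0.38545339 -0.11307215  0.159     ] [ 0.38357524 -0.1048149   0.159     ]
t 10.18 shift [-151.8 -348.9  -11.8] turn [ -0.13  -0.2  -21.53] dist 381 q [ 0.38  0.1   1.81  0.    1.23 -0.81] F [-0.5  0.6 -1.6] tip [0.5309 0.2392 0.2227]
```

```bash
python3 -m jog '[{"dx":-5,"dy":-11,"dz":0,"ax":0,"ay":0,"az":0},{"dx":-9,"dy":-21,"dz":0,"ax":0,"ay":0,"az":0},{"dx":-12,"dy":-28,"dz":0,"ax":0,"ay":0,"az":0},{"dx":-13,"dy":-29,"dz":0,"ax":0,"ay":0,"az":0},{"dx":-13,"dy":-29,"dz":0,"ax":0,"ay":0,"az":0},{"dx":-13,"dy":-29,"dz":0,"ax":0,"ay":0,"az":0},{"dx":-13,"dy":-29,"dz":0,"ax":0,"ay":0,"az":0},{"dx":-13,"dy":-29,"dz":0,"ax":0,"ay":0,"az":0},{"dx":-13,"dy":-29,"dz":0,"ax":0,"ay":0,"az":0},{"dx":-13,"dy":-29,"dz":0,"ax":0,"ay":0,"az":0},{"dx":-12,"dy":-28,"dz":0,"ax":0,"ay":0,"az":0},{"dx":-11,"dy":-26,"dz":0,"ax":0,"ay":0,"az":0},{"dx":-9,"dy":-21,"dz":0,"ax":0,"ay":0,"az":0},{"dx":-5,"dy":-11,"dz":0,"ax":0,"ay":0,"az":0}]'; echo
python3 -m jog '[{"dx":0,"dy":0,"dz":0,"ax":0,"ay":0,"az":-3.5},{"dx":0,"dy":0,"dz":0,"ax":0,"ay":0,"az":-5},{"dx":0,"dy":0,"dz":0,"ax":0,"ay":0,"az":-5},{"dx":0,"dy":0,"dz":0,"ax":0,"ay":0,"az":-5},{"dx":0,"dy":0,"dz":0,"ax":0,"ay":0,"az":-3},{"dx":0,"dy":0,"dz":0,"ax":0,"ay":0,"az":0},{"dx":0,"dy":0,"dz":0,"ax":0,"ay":0,"az":0}]'; echo
python3 go.py .5448 -.1408 .1165 .1696 90
```

```text
time: 11.35
tool_pos: [0.5465, -0.1445, 0.3963]
tcp_rot: [-0.59, -3.083, 0.001]
wrist_force: [0.0, -0.3, -1.7]
width: 0.165
grip_force: 60.7

time: 11.93
tool_pos: [0.5471, -0.1413, 0.3971]
tcp_rot: [-0.003, -3.14, -0.001]
wrist_force: [0.1, -0.1, -1.7]
width: 0.168
grip_force: 60.7

t 11.93 shift [  2.1   0.4 111. ] turn [ 0.04 -0.11 -0.11] dist 111 q [-0.3   0.06  1.85  0.    1.23 -1.87] F [ 0.1 -0.1 -1.7] tip [ 0.5468 -0.1412  0.2275]
```

Over the stone, I'll descend most of the way and then measure with the cameras.

```bash
python3 -m jog '[{"dx":2,"dy":0,"dz":10,"ax":0,"ay":0,"az":0},{"dx":0,"dy":0,"dz":18,"ax":0,"ay":0,"az":0},{"dx":0,"dy":0,"dz":20,"ax":0,"ay":0,"az":0},{"dx":0,"dy":0,"dz":20,"ax":0,"ay":0,"az":0},{"dx":0,"dy":0,"dz":18,"ax":0,"ay":0,"az":0},{"dx":0,"dy":0,"dz":14,"ax":0,"ay":0,"az":0},{"dx":0,"dy":0,"dz":8,"ax":0,"ay":0,"az":0},{"dx":0,"dy":0,"dz":3,"ax":0,"ay":0,"az":0},{"dx":0,"dy":0,"dz":0,"ax":0,"ay":0,"az":0},{"dx":0,"dy":0,"dz":0,"ax":0,"ay":0,"az":0},{"dx":0,"dy":0,"dz":0,"ax":0,"ay":0,"az":0}]'; echo
python3 go.py .5448 -.1408 .1165 .1696 90
python3 - <<'E'
from h import *; from workcell import bot,optics
I=[]
for n,(x,y) in (("scene",(215,150)),("side",(225,145))):
    s=bot.read_state(); c=optics.read_camera(n); c["s"]=s; np.save(n+"6.npy",c,allow_pickle=True); I.append(cv2.resize(c["img"][y:y+90,x:x+80],(400,450),interpolation=cv2.INTER_CUBIC))
cv2.imwrite("pics/p6.png",np.hstack(I)[...,::-1])
E
```

```text
time: 12.85
tool_pos: [0.5461, -0.1416, 0.2884]
tcp_rot: [0.001, 3.14, -0.001]
wrist_force: [0.3, 0.3, -0.5]
width: 0.163
grip_force: 60.7

t 12.85 shift [1.3 0.8 2.3] turn [-0.04  0.12 -0.03] dist 3 q [-0.3   0.16  1.96 -0.    1.02 -1.87] F [ 0.3  0.3 -0.5] tip [ 0.5464 -0.1417  0.1188]
```

View pics/p6.png

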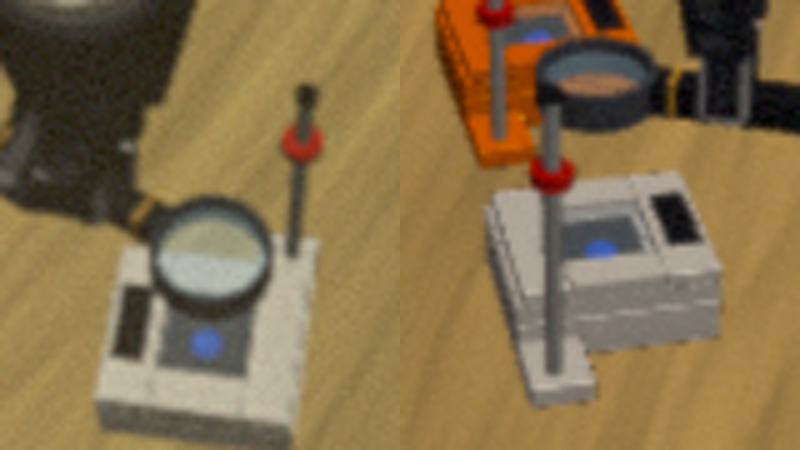

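In the scene view the ring is at (211,257) in the crop. In the side view it is at (597,84), with the post passing in front of it and no contact. I'll triangulate the lens, the ring tilt and the handle slope.

Run:
```python
from h import *
a=load("scene6.npy");b=load("side6.npy")
obs=[245.2,269.4,189.2,213.6,252.2,276.6,152.6,171.0]
from scipy.optimize import least_squares
an=np.linspace(0,2*np.pi,120)
base=np.vstack([np.c_[.028*np.cos(an),.028*np.sin(an),0*an+z] for z in (-.009,.009)])
def sil(p):
    C=base@Ro.from_rotvec([0,0,0]).as_matrix().T+p[:3]; o=[]
    for c in (a,b):
        q=proj(c,C)+[.0,.0]; o+=[q[:,0].min(),q[:,0].max(),q[:,1].min(),q[:,1].max()]
    return np.array(o)
s=least_squares(lambda p:sil(p)-obs,[.605,-.141,.117]); print("lens",s.x.round(4),(sil(s.x)-obs).round(1))
S=b["s"]; R=Ro.from_rotvec(S["tcp_rot"]).as_matrix(); print("expected",S["tool_pos"]+R@[-.0595,0,.1696], "R z",R[:,2].round(4))
print("in tool",(R.T@(s.x-S["tool_pos"])).round(4))
# dark handle line in side picture vs. predicted level one
g=b["img"].astype(int).sum(2)
for d in (-.035,-.07,-.085,-.1): 
    q=proj(b,s.x+[d,0,0])[0]; u=proj(b,s.x+[d,.008,.009])[0]; l=proj(b,s.x+[d,.008,-.009])[0]
    col=int(round(u[0])); r=np.where(g[145:190,col]<170)[0]+145; print(d,"pred top/bot at col",col,u.round(1),l.round(1),"dark rows",r.min() if len(r) else None,r.max() if len(r) else None)
```

```text
lens [ 0.6068 -0.141   0.1185] [-1.2 -0.  -1.   0.6 -1.  -0.3 -0.6  0.9]
expected [ 0.60600389 -0.14176929  0.11904621] R z [ 2.3e-03 -7.0e-04 -1.0e+00]
in tool [-0.0603  0.0008  0.1702]
-0.035 pred top/bot at col 278 [278.4 162.1] [278.2 169. ] dark rows 159 189
-0.07 pred top/bot at col 294 [294. 164.] [293.7 171. ] dark rows 145 170
-0.085 pred top/bot at col 301 [300.8 164.8] [300.4 171.8] dark rows 162 170
-0.1 pred top/bot at col 308 [307.6 165.7] [307.2 172.7] dark rows 163 171
```

```bash
python3 -m jog '[{"dx":0.6,"dy":0.3,"dz":1,"ax":0,"ay":0,"az":0},{"dx":0.5,"dy":0.3,"dz":1.2,"ax":0,"ay":0,"az":0},{"dx":0,"dy":0,"dz":0,"ax":0,"ay":0,"az":0},{"dx":0,"dy":0,"dz":0,"ax":0,"ay":0,"az":0},{"dx":0,"dy":0,"dz":0,"ax":0,"ay":0,"az":0},{"dx":0,"dy":0,"dz":0,"ax":0,"ay":0,"az":0},{"dx":0,"dy":0,"dz":0,"ax":0,"ay":0,"az":0},{"dx":0,"dy":0,"dz":0,"ax":0,"ay":0,"az":0},{"dx":0,"dy":0,"dz":0,"ax":0,"ay":0,"az":0},{"dx":0,"dy":0,"dz":0,"ax":0,"ay":0,"az":0},{"dx":0,"dy":0,"dz":0,"ax":0,"ay":0,"az":0},{"dx":0,"dy":0,"dz":0,"ax":0,"ay":0,"az":0}]'; echo
python3 - <<'E'
from h import *; from workcell import bot
P=[]
S=bot.read_state(); R=Ro.from_rotvec(S["tcp_rot"]).as_matrix(); print("lens",S["tool_pos"]+R@[-.06,.0004,.17],R[:,2].round(4),S["joint_vel"].round(3),S["grip_force"],S["wrist_force"])
E
```

```text
time: 13.95
tool_pos: [0.5444, -0.1408, 0.285]
tcp_rot: [-0.001, -3.142, -0.0]
wrist_force: [-0.0, -0.0, -1.5]
width: 0.164
grip_force: 60.7

lens [ 0.60441521 -0.14046434  0.11498378] [-0.  0. -1.] [ 0.     0.001  0.    -0.001 -0.    -0.001] 60.711554288864136 [-0.04871838 -0.00920549 -1.47263813]
```

Run:
```python
from h import *; from workcell import bot,optics
P=[]
for i in range(8): P.append(bot.read_state()["tool_pos"]); c=optics.read_camera("side" if i%2 else "scene"); c["s"]=bot.read_state(); np.save(("side" if i%2 else "scene")+"7.npy",c,allow_pickle=True)
print(np.array(P).round(4).tolist(),np.mean(P,0))
for n,(x0,y0,x1,y1) in (("scene",(240,184,274,218)),("side",(248,148,272,175))):
    a=load(n+"6.npy")["img"][...,1].astype(np.float32); b=load(n+"7.npy")["img"][...,1].astype(np.float32)
    W=np.eye(2,3,dtype=np.float32); r,W=cv2.findTransformECC(a[y0:y1,x0:x1],b[y0-3:y1+3,x0-3:x1+3],np.array([[1,0,3],[0,1,3]],np.float32),cv2.MOTION_TRANSLATION); print(n,r,W[:,2]-3)
    c=load(n+"6.npy"); q0=proj(c,[.606,-.141,.1185])[0]
    print(" pred per mm xyz",[(proj(c,np.array([.606,-.141,.1185])+e)[0]-q0).round(3).tolist() for e in np.eye(3)*.001])
```

```text
[[0.5444, -0.1408, 0.285], [0.5444, -0.1409, 0.285], [0.5444, -0.1408, 0.285], [0.5444, -0.1408, 0.285], [0.5444, -0.1408, 0.285], [0.5444, -0.1409, 0.285], [0.5444, -0.1409, 0.285], [0.5444, -0.1408, 0.285]] [ 0.54441034 -0.14084109  0.28498492]
scene 0.9926861859666792 [-0.3331976  0.0250771]
 pred per mm xyz [[0.375, 0.218], [0.247, -0.328], [0.003, -0.216]]
side 0.9521546038975824 [0.5087118 1.4526119]
 pred per mm xyz [[-0.434, -0.054], [-0.103, 0.226], [0.001, -0.383]]
```

```bash
python3 -m jog '[{"dx":0,"dy":0,"dz":-1.3,"ax":0,"ay":0,"az":0},{"dx":0,"dy":0,"dz":0,"ax":0,"ay":0,"az":0},{"dx":0,"dy":0,"dz":0,"ax":0,"ay":0,"az":0},{"dx":0,"dy":0,"dz":0,"ax":0,"ay":0,"az":0},{"dx":0,"dy":0,"dz":0,"ax":0,"ay":0,"az":0},{"dx":0,"dy":0,"dz":0,"ax":0,"ay":0,"az":0},{"dx":0,"dy":0,"dz":0,"ax":0,"ay":0,"az":0},{"dx":0,"dy":0,"dz":0,"ax":0,"ay":0,"az":0},{"dx":0,"dy":0,"dz":0,"ax":0,"ay":0,"az":0},{"dx":0,"dy":0,"dz":0,"ax":0,"ay":0,"az":0}]'; echo
python3 -c "
from workcell import bot
s=bot.read_state(); print(s['tool_pos'],s['time'],abs(s['joint_vel']).max()); print(bot.finish_job())"
```

```text
time: 15.18
tool_pos: [0.5444, -0.1408, 0.2863]
tcp_rot: [0.001, 3.142, -0.0]
wrist_force: [-0.8, 0.3, -0.8]
width: 0.166
grip_force: 60.7

[ 0.54441709 -0.14082393  0.28630441] 15.1833 0.0020031714076669625
the job is handed in; nothing more can be done
None
```

I handed the job in at 15.2 s: the lid is pressed shut and stayed shut by itself, and the loupe is held level and still with its lens over the blue stone, within about 1–2 mm of centre and of the collar's height (about 116.5 mm) by my measurements; no verdict came back.

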